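# Close up the moulds on the oven rail

## Task

Push the row of four mould blocks in the guide rail, all together as one train from behind its last block, along the channel until the first block is fully home against the end stop and the row is closed up. Then push the swinging keeper fully shut across the channel behind the last block. Only push: the blocks stay in the channel, nothing is lifted or tipped, and the other things on the table are left where they are.

Things in the scene. Friction and masses are not known exactly. Their poses are not given: they have to be found in the camera images.
- rail: Fixed straight steel channel, 380 mm long, open on top. Origin: centre of its underside, on the table. x runs along the channel to the end stop, z up, y to the left of that travel (towards the robot). Floor 8 mm above the table; side walls 6 mm thick, 46 mm apart inside, tops 20 mm above the table. End stop: a block across the channel at +x, top 44 mm above the table; the -x end is open.
- stop_face (a point): The middle of the end stop's face that the row must meet, 150 mm from the rail's origin along its x, 24 mm above the table.
- mould1_mid (a point): Centre of mould block 1 of 4 in the channel (nearest the stop): loose aluminium block 36 mm long, 44 mm wide, 32 mm high (top 40 mm above the table), about 0.14 kg, x axis along the rail's. The four touch, 36 mm from centre to centre; pushing the whole row takes about 2 to 6 N.
- mould2_mid (a point): Centre of mould block 2 of 4 in the channel (counted from the stop): loose aluminium block 36 mm long, 44 mm wide, 32 mm high (top 40 mm above the table), about 0.14 kg, x axis along the rail's. The four touch, 36 mm from centre to centre; pushing the whole row takes about 2 to 6 N.
- mould3_mid (a point): Centre of mould block 3 of 4 in the channel (counted from the stop): loose aluminium block 36 mm long, 44 mm wide, 32 mm high (top 40 mm above the table), about 0.14 kg, x axis along the rail's. The four touch, 36 mm from centre to centre; pushing the whole row takes about 2 to 6 N.
- mould4_mid (a point): Centre of mould block 4 of 4 in the channel (the last, farthest from the stop): loose aluminium block 36 mm long, 44 mm wide, 32 mm high (top 40 mm above the table), about 0.14 kg, x axis along the rail's. The four touch, 36 mm from centre to centre; pushing the whole row takes about 2 to 6 N.
- keeper_pivot (a point): The vertical pivot of the keeper, at x -3 mm, y -50 mm in the rail's frame (beside the channel, on the side away from the robot), 30 mm above the table; the hub is 20 mm across, its top 42 mm above the table.
- keeper (a joint): Keeper angle. A steel bar 12 mm wide, 90 mm long from the pivot, 22 to 38 mm above the table, passing over the side walls. 0: wide open, pointing to the rail's -x -y (diagonal). It grows clockwise seen from above; 0.785: pointing to -x; 2.356 (limit): shut, across the channel, pointing to +y, its face 3 mm behind a row fully home. Light friction (1 N at the end); stays where left.
- keeper_tab (a point): Centre of the upright tab at the free end of the keeper, 77 mm from the pivot, 42 mm above the table: the bar's last 26 mm, 12 mm thick, from 22 to 62 mm above the table. A good place to push the keeper from behind.
- glue: Bystander, not to be moved: white glue bottle, 52 mm across, 150 mm tall. Origin: centre of its underside.
- jar: Bystander, not to be moved: glass jar with steel lid, 72 mm across, 110 mm tall. Origin: centre of its underside.
- tape: Bystander, not to be moved: cardboard tape core lying flat, 90 mm outside, 20 mm high. Origin: centre of its underside.
- driver: Bystander, not to be moved: screwdriver lying flat, 170 mm long. Origin: centre of its underside.
- brush: Bystander, not to be moved: brush lying flat, 160 mm long. Origin: centre of its underside.
- cup: Bystander, not to be moved: grey plastic cup, 70 mm across, 80 mm tall. Origin: centre of its underside.
- spare: Bystander, not to be moved: spare aluminium mould block, the same as those in the row, but standing on the table beside the rail, on its robot side. Origin: centre of its underside.
Mind the look-alikes: they are no part of the job. Leave any purple look-alike of the part that bears mould3_mid alone.

How it is judged:
On the way:
1. the row is pushed home against the end stop while the keeper is still open (x of mould1_mid in the frame of rail above 0.1285 m and height (world z) of each of mould1_mid, mould2_mid, mould3_mid, mould4_mid below 0.029 m and angle between each of mould1_mid, mould2_mid, mould3_mid, mould4_mid's own z axis and vertical below 0.1 rad and x of mould2_mid in the frame of rail above 0.0925 m and x of mould3_mid in the frame of rail above 0.0565 m and x of mould4_mid in the frame of rail above 0.0205 m and value of joint keeper below 1.4 rad), for 0.2 s.
At the end, for the whole second after the job is handed in: Every block stands flat in the channel within 3.5 mm of its place in the closed-up row against the end stop and the keeper is, at rest, within 0.09 rad of fully shut (x of mould1_mid in the frame of rail above 0.1285 m and height (world z) of each of mould1_mid, mould2_mid, mould3_mid, mould4_mid below 0.029 m and angle between each of mould1_mid, mould2_mid, mould3_mid, mould4_mid's own z axis and vertical below 0.1 rad and x of mould2_mid in the frame of rail above 0.0925 m and x of mould3_mid in the frame of rail above 0.0565 m and x of mould4_mid in the frame of rail above 0.0205 m and value of joint keeper above 2.266 rad and velocity of joint keeper between -0.05 and 0.05 rad/s); the robot touches nothing.
It fails at once if a mould block of the row is lifted or tipped (height (world z) of any of mould1_mid, mould2_mid, mould3_mid, mould4_mid above 0.032 m or angle between any of mould1_mid, mould2_mid, mould3_mid, mould4_mid's own z axis and vertical above 0.3 rad).
It fails at once if the row comes apart (a gap of more than about 10 mm between neighbours) (distance between mould1_mid and mould2_mid above 0.046 m or distance between mould2_mid and mould3_mid above 0.046 m or distance between mould3_mid and mould4_mid above 0.046 m).
It fails at once if a bystander is moved by more than 15 mm (distance of any of glue, jar, tape, driver, brush, cup, spare from where it was at the start of the episode above 0.015 m).
It also fails if it takes over 45 s, if anything falls off the work surface, if the arm or the gripper's body presses on something with over 40 N, if the wrist force passes 120 N, or if a joint passes its speed limit or range.

## Robot

A 6-joint arm with a two-finger parallel gripper is mounted at the origin on the work surface. World frame = base frame: x ahead of the robot, y to its left, z up, the work surface at z = 0. Lengths are in m, angles in rad, forces in N, time in s.
With the tool pointing down it reaches from about 0.35 to 0.775 m from the base axis. Payload 5.5 kg.
Tool frame: the origin (TCP) lies at the very end of the fingers, on their centre line; the grasp point (between the pads) lies 19 mm behind it (pinch_z is the distance from the TCP to the grasp point, in m); z points along the fingers, y is the line along which they close (so a half turn about z gives the same grasp; the last joint's range is limited). The gripper opens to 85 mm and grips with 20 to 120 N. Pads are 22 mm wide; open, the fingers measure 114 mm over their backs; the gripper's body (76 mm by 85 mm) begins 54 mm behind the grasp point. The pads swing forward as they close: fully open they stand 13 mm farther back than shut.
Start: joints at [1.082, 0.313, 0.046, 1.304, 0, 1.431], TCP at [0.197, 0.54, 0.231] pointing down, gripper open.
Joint ranges: [-2.76, 2.76], [-0.86, 1.69], [-1.03, 1.26], [-2.2, 2.34], [-1.47, 1.5], [-3.14, 3.14]. Speed limits (rad/s): [2.57, 2.57, 3.14, 3.14, 3.14, 3.14].

## Interface

Orientations are given as a rotation vector (axis times angle).
In Python, from workcell import get_obs, get_image, close_job, look_for, pinch_z gives the robot as it stands. The module is installed in compiled form; this text tells all that it offers.
- The arm moves only by the tool move_arm, never from a script. Its argument "increments" is a list that holds one entry, the list of rows, each a list of 5 numbers: the shift along the tool's x, y, z in cm, then the turn about the tool's z in rad, then the closure, from -1 (fully open) to 1 (shut). A call has 1 to 20 rows; each row shifts and turns the commanded pose from where the row before left it, along the tool's axes as they then stand; what a row does not reach is not made up. A row lasts 1/12 s, in which the tool goes at most 41.7 mm and 7.16 degrees, less where a joint would pass 70% of its speed; a pose out of reach is approached as far as the arm can. A call with a gripper value outside its range is refused whole. The fingers move at their own pace and stop on an object; "newtons" is the grip in N (left out, the last holds). Time passes only in rows, so rows that do not move let the fingers close. It gives the time, the measured TCP pose, the force, the opening and the grip force at its end, in the units of the state.
- get_obs(): the state, without advancing time (a new reading comes with each control period).
- get_image(name): name is "scene" or "top" or "wrist"; returns a dict with "pixels" (420x560x3 uint8, red, green, blue), "intrinsics" (3x3 intrinsics, pixels), "D" ([k1, k2, p1, p2, k3] as OpenCV has them; the pictures are not rectified), "camera_from_world" (4x4, takes a point from world to camera coordinates). Camera axes: x right, y up, looking along -z (the intrinsics and any distortion apply to the point x, -y, -z); pixel columns grow to the right and rows downward; lengths in m; the calibration is good to about 2 mm. A picture is of the moment at which its call begins. There is no depth.
- close_job(): hands the job in; it is judged then, once.
Trained networks look in the newest picture that a camera, given by its name, has taken for a name from the list of things; names that differ only in an ending like _2 or _b are one class to them, and where a whole thing is asked for, a point or a joint stands for the part that bears it (a point fixed in the world has none). Each returns a list of dicts, best first, with "p" (0 to 1); they miss things now and then, are a little off and sometimes report something else, mostly with a low value. They report only what shows in the picture. A call takes as long as a camera call. They do not tell look-alikes from the thing itself.
- look_for(camera, target): "xyz" ([x, y, z] in m, in world coordinates, good to about 4 mm: the middle of the surface that is visible of it).
The state is a dict: "t": time; "joints": joint angles; "dq": joint speeds; "joint_efforts": joint torques, N m; "tool_pos": TCP position; "tcp_rot": TCP orientation; "force": force on the tool from outside, world axes, zero at the start; "wrist_torque": the same for the moment, N m; "finger_gap": opening from 0.0 (shut) to 1.0 (fully open); "grip_force": force on a finger pad.
Only numpy, scipy, OpenCV 4.12 (cv2) and the standard library are available. Lean on these libraries where they do the work, as an engineer would, in place of code of your own. Each camera call takes 0.05 s, during which the arm holds its last target. There are 200 camera calls.

## Working session

There is one attempt and no reset: what is moved stays moved. The work goes in short steps, Python scripts to look and compute and a tool call to move; the robot and the scene stay as the last step left them, time stands still between calls to the robot, and variables do not carry over. Pictures are saved under pics/ and viewed, at most 10 in all, crops included, and the job is handed in when it is done.

Besides the shell and the picture viewer there is one more tool, called after "Request:" by a JSON object that holds its "method" and its "body", one argument or row to a line. move_arm: Moves the arm, as the interface text tells. Its arguments: {"type":"object","properties":{"increments":{"type":"array","items":{"type":"array","items":{"type":"array","items":{"type":"number"}}}},"newtons":{"type":"number"}},"required":["increments"]}

```bash
mkdir -p pics
python3 - <<'E'
from workcell import *
import cv2,numpy as np
o=get_obs();print(o['t'],o['tool_pos'],o['tcp_rot'],o['joints'])
for c in ['top','scene']:
    im=get_image(c);cv2.imwrite(f'pics/{c}0.png',im['pixels'][:,:,::-1])
    print(c,im['intrinsics'],im['D'],im['camera_from_world'])
    for t in ['rail','mould1_mid','mould4_mid','keeper_pivot','keeper_tab','keeper','glue','jar','tape','cup','spare','driver','brush']:
        r=look_for(c,t);print(t,[(np.round(x['xyz'],3).tolist(),round(x['p'],2)) for x in r[:6]])
E
```

```text
0.0 [0.19629188 0.53987777 0.23038153] [-5.45082423e-01 -3.09336086e+00  2.86627637e-03] [ 1.08236334e+00  3.14017479e-01  4.49357924e-02  1.30362744e+00
 -1.87439086e-05  1.43120311e+00]
top [[490.50726966   0.         277.09432307]
 [  0.         490.50726966 210.53547515]
 [  0.           0.           1.        ]] [0.05829807 0.         0.         0.         0.        ] [[ 0.03786018 -0.99928203  0.00142737  0.07073752]
 [ 0.97791343  0.03734433  0.20564708 -0.55371775]
 [-0.20555274 -0.00638999  0.97862518 -1.36396911]
 [ 0.          0.          0.          1.        ]]
rail [([0.54, -0.071, 0.009], 0.61)]
mould1_mid []
mould4_mid [([0.532, -0.06, 0.043], 0.66), ([0.608, -0.084, 0.034], 0.33)]
keeper_pivot [([0.542, -0.072, 0.004], 0.85)]
keeper_tab [([0.685, 0.108, 0.018], 0.49), ([0.609, -0.079, 0.037], 0.47)]
keeper [([0.605, -0.08, 0.038], 0.7)]
glue [([0.6, 0.364, 0.102], 0.59)]
jar [([0.404, 0.514, 0.107], 0.83), ([0.535, -0.062, 0.041], 0.46)]
tape [([0.398, -0.141, 0.02], 0.65)]
cup [([0.611, -0.391, 0.044], 0.94)]
spare [([0.462, 0.033, 0.032], 0.79)]
driver [([0.437, -0
[... 584 characters left out ...]
57)]
mould1_mid [([0.561, 0.044, 0.042], 0.56)]
mould4_mid [([0.543, -0.06, 0.038], 0.6), ([0.554, -0.082, 0.006], 0.21)]
keeper_pivot [([0.555, -0.08, 0.009], 0.78), ([0.611, -0.087, 0.038], 0.51)]
keeper_tab [([0.609, -0.084, 0.039], 0.59)]
keeper [([0.544, -0.061, 0.039], 0.68), ([0.612, -0.084, 0.037], 0.3)]
glue [([0.617, 0.361, 0.086], 0.91), ([0.425, 0.499, 0.078], 0.29)]
jar [([0.428, 0.501, 0.082], 0.93)]
tape [([0.402, -0.136, 0.022], 0.54), ([0.442, -0.35, 0.02], 0.32)]
cup [([0.595, -0.385, 0.049], 0.69)]
spare [([0.464, 0.034, 0.032], 0.59)]
driver [([0.444, -0.35, 0.021], 0.83), ([0.608, -0.088, 0.039], 0.24)]
brush [([0.692, 0.103, 0.019], 0.9), ([0.559, -0.082, 0.007], 0.46)]
```

Run:
```python
import cv2
im=cv2.imread('pics/top0.png'); c=im[110:330,200:460]
cv2.imwrite('pics/topc.png',cv2.resize(c,None,fx=3,fy=2.7,interpolation=cv2.INTER_CUBIC)[:600])
```

```text
(no output)
```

View pics/top0.png

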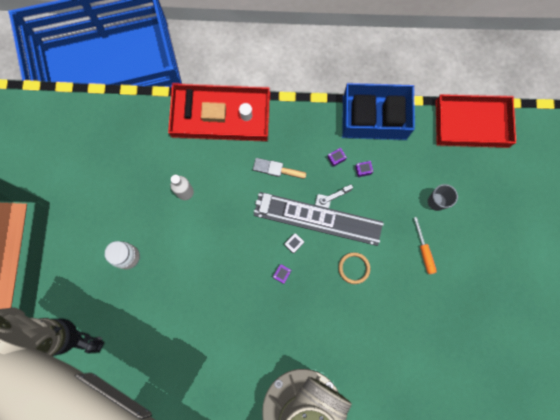

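View pics/topc.png

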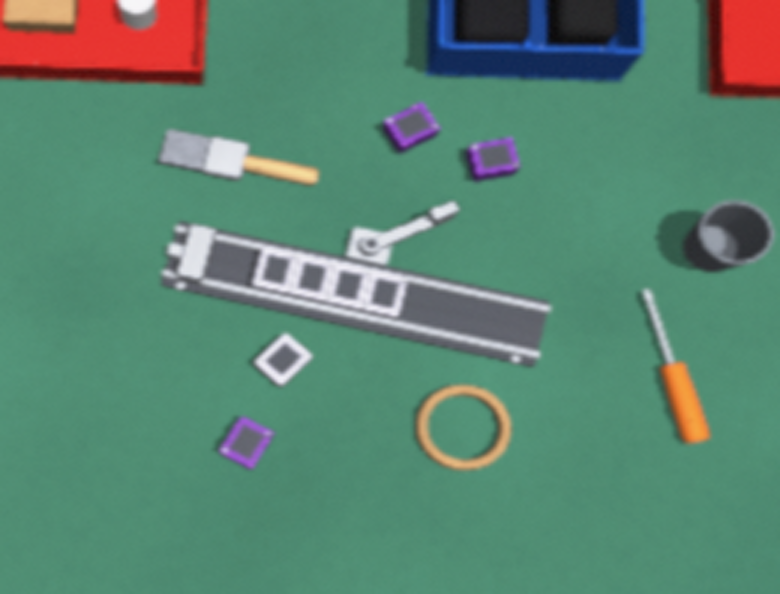

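The picture shows the rail running right to left, with the stop at crop (207,255). The row spans crop x 255–403, the hub is at (370,243) and the tab at (445,212). The spare (white) and the purple look-alikes lie beside the rail. Next I back-project these points.

```bash
cat > h.py <<'E'
import numpy as np,cv2
from workcell import *
def ray(im,uv,z):
    n=cv2.undistortPoints(np.array([[uv]],float),im['intrinsics'],np.array(im['D'],float))[0,0]
    T=np.array(im['camera_from_world']);R,t=T[:3,:3],T[:3,3]
    d=R.T@np.array([n[0],-n[1],-1.]);c=-R.T@t
    return (c+d*(z-c[2])/d[2])
def proj(im,P):
    T=np.array(im['camera_from_world']);p=(T[:3,:3]@np.atleast_2d(P).T).T+T[:3,3]
    return cv2.projectPoints(p*[1,-1,-1],np.zeros(3),np.zeros(3),im['intrinsics'],np.array(im['D'],float))[0][:,0]
E
python3 - <<'E'
from h import *
im=get_image('top')
P={'wallfarR':((550,303),.02),'wallnearR':((538,360),.02),'stopF':((215,230),.044),'stopN':((206,282),.044),
'rowFL':((258,250),.04),'rowFR':((405,282),.04),'rowNR':((400,315),.04),'rowNL':((252,285),.04),'hub':((370,243),.042),'tab':((445,211),.062),'spare':((284,359),.032)}
W={}
for k,(c,z) in P.items():
    W[k]=ray(im,(200+c[0]/3,110+c[1]/2.7),z);print(k,W[k].round(4))
for a,b in [('wallfarR','wallnearR'),('stopF','stopN'),('rowFL','rowFR'),('rowNL','rowNR'),('rowFL','rowNL'),('hub','tab')]:
    d=W[a]-W[b];print(a,b,np.hypot(*d[:2]).round(4),np.degrees(np.arctan2(d[1],d[0])).round(1))
# refine: fit rail pose (x,y,yaw) so that model outlines maximise gradient match + s (row centre), q
from scipy.optimize import minimize
g=cv2.cvtColor(im['pixels'],cv2.COLOR_RGB2GRAY).astype(np.float32)
G=cv2.GaussianBlur(cv2.magnitude(cv2.Sobel(g,5,1,0),cv2.Sobel(g,5,0,1)),(0,0),1.0)
def seg(a,b,n=80): return np.array(a)+np.linspace(0,1,n)[:,None]*(np.array(b)-np.array(a))
M=np.vstack([seg((-.19,s*.029,.02),(.15,s*.029,.02),200) for s in(1,-1)]+[seg((-.19,s*.023,.02),(-.05,s*.023,.02)) for s in(1,-1)]+[seg((.15,-.027,.044),(.15,.027,.044),40),seg((-.19,-.029,.02),(-.19,-.023,.02),6),seg((-.19,-.023,.008),(-.19,.023,.008),40)])
def w(p,M):
    c,s=np.cos(p[2]),np.sin(p[2]);return np.c_[p[0]+c*M[:,0]-s*M[:,1],p[1]+s*M[:,0]+c*M[:,1],M[:,2]]
def cost(p,M): 
    u=proj(im,w(p,M)).astype(np.float32);return -cv2.remap(G,u[:,:1],u[:,1:],cv2.INTER_LINEAR).mean()
st=(W['stopF']+W['stopN'])/2;en=(W['wallfarR']+W['wallnearR'])/2
yaw=np.arctan2(*(st-en)[1::-1]);ax=np.array([np.cos(yaw),np.sin(yaw)]);o=st[:2]-.15*ax
print('init',o,yaw)
best=min((minimize(cost,[o[0]+dx,o[1]+dy,yaw+a],(M,),method='Nelder-Mead',options=dict(initial_simplex=np.array([o[0]+dx,o[1]+dy,yaw+a])+np.vstack([np.zeros(3),np.diag([.004,.004,.02])]))) for dx in(-.003,0,.003) for dy in(-.003,0,.003) for a in(-.02,0,.02)),key=lambda r:r.fun)
p=best.x;print('fit',p.round(4),best.fun,cost([*o,yaw],M))
Rm=np.array([[np.cos(p[2]),np.sin(p[2])],[-np.sin(p[2]),np.cos(p[2])]])
for k in W: print(k,(Rm@(W[k][:2]-p[:2])).round(4))
u=proj(im,w(p,M));v=im['pixels'][:,:,::-1].copy();v=cv2.resize(v[170:250,240:400],None,fx=5,fy=5,interpolation=cv2.INTER_CUBIC)
for a in u[::2]: cv2.circle(v,tuple(((a-[240,170]+.5)*5).astype(int).tolist()),1,(0,0,255),-1)
cv2.imwrite('pics/fit.png',v)
E
```

```text
wallfarR [ 0.5352 -0.223   0.02  ]
wallnearR [ 0.4719 -0.2108  0.02  ]
stopF [0.599  0.1095 0.044 ]
stopN [0.5409 0.116  0.044 ]
rowFL [0.5792 0.0665 0.04  ]
rowFR [ 0.5491 -0.078   0.04  ]
rowNR [ 0.5126 -0.0736  0.04  ]
rowNL [0.5401 0.0711 0.04  ]
hub [ 0.5907 -0.0429  0.042 ]
tab [ 0.6242 -0.1132  0.062 ]
spare [0.4616 0.0372 0.032 ]
wallfarR wallnearR 0.0645 -10.8
stopF stopN 0.0585 -6.3
rowFL rowFR 0.1476 78.2
rowNL rowNR 0.1473 79.2
rowFL rowNL 0.0394 -6.6
hub tab 0.0778 115.5
init [ 0.54032975 -0.03428698] 1.3720752094956876
fit [ 0.5428 -0.0296  1.3666] -244.50599670410156 -230.38516
wallfarR [-0.1909 -0.0318]
wallnearR [-0.1919  0.0327]
stopF [ 0.1476 -0.0269]
stopN [0.1422 0.0314]
rowFL [ 0.1015 -0.0162]
rowFR [-0.0461 -0.016 ]
rowNR [-0.0493  0.0206]
rowNL [0.098  0.0231]
hub [-0.0033 -0.0497]
tab [-0.0653 -0.0967]
spare [0.0489 0.093 ]
```

View pics/fit.png

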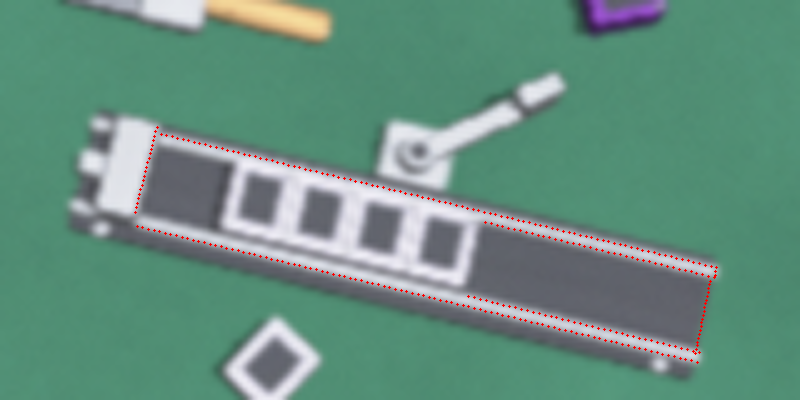

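The fit sits on the rail, with the hub at (-3.3,-49.7) mm in the rail frame against -3,-50 given. Rail pose is (0.5428,-0.0296) with yaw 1.3666. The row's rear face is at about -47.5 mm, so it needs about 53 mm of travel. Next I align the tool, with tool y along rail x, and move over the channel behind the row.

Request:
{"method": "move_arm", "body": {
  "increments": [
    [[0, 0, 0, -0.072, 1], [0, 0, 0, -0.073, 1], [-2.52, -3.2, 0, 0, 1], [-2.52, -3.2, 0, 0, 1], [-2.52, -3.2, 0, 0, 1], [-2.52, -3.2, 0, 0, 1], [-2.52, -3.2, 0, 0, 1], [-2.52, -3.2, 0, 0, 1], [-2.52, -3.2, 0, 0, 1], [-2.52, -3.2, 0, 0, 1], [-2.52, -3.2, 0, 0, 1], [-2.52, -3.2, 0, 0, 1], [-2.52, -3.2, 0, 0, 1], [-2.52, -3.2, 0, 0, 1], [-2.52, -3.2, 0, 0, 1], [-2.52, -3.2, 0, 0, 1], [-2.52, -3.2, 0, 0, 1], [-2.52, -3.2, 0, 0, 1], [-2.52, -3.2, 0, 0, 1], [-2.52, -3.2, 0, 0, 1]]
  ],
  "newtons": 60
}}

```text
t: 3.12
tool_pos: [0.5247, -0.1176, 0.2314]
tcp_rot: [0.32, 3.125, 0.0]
force: [0.9, 0.4, -0.2]
finger_gap: 0.005
grip_force: 0.0
```

```bash
cat > st.py <<'E'
from h import *
from scipy.spatial.transform import Rotation as Ro
def state():
    o=get_obs();p=[.5428,-.0296,1.3666];c,s=np.cos(p[2]),np.sin(p[2])
    R=Ro.from_rotvec(o['tcp_rot']).as_matrix();d=o['tool_pos'][:2]-np.array(p[:2])
    print('t',o['t'],'rail mm',(np.array([[c,s],[-s,c]])@d*1e3).round(1),'z',round(o['tool_pos'][2]*1e3,1),'tooly-railx deg',np.degrees(np.arctan2(R[1,1],R[0,1])-p[2]).round(2),'F',np.round(o['force'],1),'j',np.round(o['joints'],2),'gap',o['finger_gap'])
if __name__=='__main__': state()
E
python3 st.py
```

```text
t 3.1167 rail mm [-89.9  -0.1] z 231.4 tooly-railx deg -0.01 F [ 0.9  0.4 -0.2] j [-0.37  0.24 -0.05  1.28  0.   -0.17] gap 0.005230562381087067
```

Request:
{"method": "move_arm", "body": {
  "increments": [
    [[0, 0, 3, 0, 1], [0, 0, 3, 0, 1], [0, 0, 3, 0, 1], [0, 0, 3, 0, 1], [0, 0, 3, 0, 1], [0, 0, 2, 0, 1], [0, 0, 2, 0, 1], [0, 0, 1.2, 0, 1], [0, 0, 1.1, 0, 1], [0, 0, 0, 0, 1], [0, 0.5, 0, 0, 1], [0, 0.5, 0, 0, 1], [0, 0.5, 0, 0, 1], [0, 0.4, 0, 0, 1], [0, 0.4, 0, 0, 1], [0, 0.2, 0, 0, 1], [0, 0, 0, 0, 1]]
  ]
}}

```text
t: 4.53
tool_pos: [0.5295, -0.0904, 0.0186]
tcp_rot: [0.318, 3.125, 0.0]
force: [-0.4, -0.9, -0.4]
finger_gap: 0.001
grip_force: 0.0
```

```bash
python3 st.py
```

```text
t 4.5333 rail mm [-62.2   0.7] z 18.6 tooly-railx deg 0.08 F [-0.4 -0.9 -0.4] j [-0.32  0.4  -0.39  0.78  0.   -0.12] gap 0.000824949733634253
```

Request:
{"method": "move_arm", "body": {
  "increments": [
    [[0, 0.2, 0, 0, 1], [0, 0.3, 0, 0, 1], [0, 0.4, 0, 0, 1], [0, 0.4, 0, 0, 1], [0, 0.4, 0, 0, 1], [0, 0.4, 0, 0, 1], [0, 0.4, 0, 0, 1], [0, 0.4, 0, 0, 1], [0, 0.4, 0, 0, 1], [0, 0.4, 0, 0, 1], [0, 0.3, 0, 0, 1], [0, 0.2, 0, 0, 1], [0, 0.2, 0, 0, 1], [0, 0, 0, 0, 1]]
  ]
}}

```text
t: 5.7
tool_pos: [0.5383, -0.0474, 0.0183]
tcp_rot: [0.319, 3.125, 0.001]
force: [0.0, -2.7, 0.9]
finger_gap: -0.0
grip_force: 1.1
```

```bash
python3 st.py
```

```text
t 5.7 rail mm [-18.3   0.8] z 18.3 tooly-railx deg 0.05 F [ 0.  -2.7  0.9] j [-0.24  0.41 -0.38  0.79  0.   -0.03] gap -0.00027409145389954156
```

Request:
{"method": "move_arm", "body": {
  "increments": [
    [[0, 0.2, 0, 0, 1], [0, 0.2, 0, 0, 1], [0, 0.2, 0, 0, 1], [0, 0.15, 0, 0, 1], [0, 0.15, 0, 0, 1], [0, 0.1, 0, 0, 1], [0, 0, 0, 0, 1]]
  ]
}}

```text
t: 6.28
tool_pos: [0.5401, -0.0384, 0.0183]
tcp_rot: [-0.32, -3.125, 0.002]
force: [-1.6, -6.0, 3.6]
finger_gap: 0.002
grip_force: 3.0
```

```bash
python3 st.py
```

```text
t 6.2833 rail mm [-9.1  0.8] z 18.3 tooly-railx deg 0.02 F [-1.6 -6.   3.6] j [-0.22  0.41 -0.37  0.79 -0.   -0.01] gap 0.001612610989292898
```

Request:
{"method": "move_arm", "body": {
  "increments": [
    [[0, 0.1, 0, 0, 1], [0, 0.1, 0, 0, 1], [0, 0.1, 0, 0, 1], [0, 0, 0, 0, 1]]
  ]
}}

```text
t: 6.62
tool_pos: [0.5402, -0.0382, 0.0184]
tcp_rot: [-0.323, -3.124, 0.011]
force: [-3.4, -15.0, 4.2]
finger_gap: -0.002
grip_force: 7.9
```

```bash
python3 st.py
```

```text
t 6.6167 rail mm [-9.   0.8] z 18.4 tooly-railx deg -0.1 F [ -3.4 -15.    4.2] j [-0.22  0.41 -0.37  0.79 -0.01 -0.01] gap -0.001804665132163955
```

The train has stopped at the end stop with a 15 N reaction. Now I back off and rise, then check with a picture.

Request:
{"method": "move_arm", "body": {
  "increments": [
    [[0, -0.5, 0, 0, 1], [0, -1, 0, 0, 1], [0, -1.5, 0, 0, 1], [0, -0.5, 0, 0, 1], [0, 0, -2, 0, 1], [0, 0, -3, 0, 1], [0, 0, -3, 0, 1], [0, 0, -3, 0, 1], [0, 0, 0, 0, 1]]
  ]
}}

```text
t: 7.37
tool_pos: [0.5371, -0.0698, 0.134]
tcp_rot: [0.318, 3.116, -0.0]
force: [1.2, -0.4, 0.0]
finger_gap: 0.003
grip_force: 0.0
```

```bash
cat > look.py <<'E'
import sys
from st import *
state();im=get_image('top')
v=cv2.resize(im['pixels'][150:260,240:400],None,fx=5,fy=5,interpolation=cv2.INTER_CUBIC)
cv2.imwrite('pics/%s.png'%sys.argv[1],v[:,:,::-1])
p=[.5428,-.0296,1.3666];c,s=np.cos(p[2]),np.sin(p[2])
for a in sys.argv[2:]:
    x,y,z=map(float,a.split(','));w=ray(im,(240+x/5,150+y/5),z/1e3)
    print(a,(np.array([[c,s],[-s,c]])@(w[:2]-p[:2])*1e3).round(1))
E
python3 look.py a
```

```text
t 7.3667 rail mm [-40.5  -2.6] z 134.0 tooly-railx deg 0.04 F [ 1.2 -0.4  0. ] j [-0.28  0.29 -0.23  1.04  0.   -0.07] gap 0.0027099689114239763
```

View pics/a.png

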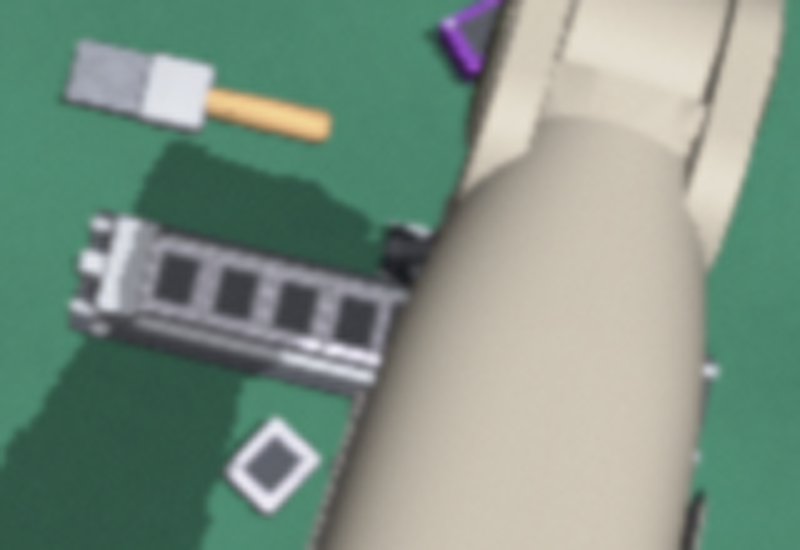

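The row is closed up against the stop, with block 1's front at crop (150,265) touching the stop; the keeper is hidden by the arm but hasn't been touched. Next I move behind the tab, past the keeper, and turn the tool square to the bar.

Request:
{"method": "move_arm", "body": {
  "increments": [
    [[-2, -0.1, 0, 0, 1], [-2, -0.1, 0, 0, 1], [-2, -0.1, 0, 0, 1], [-2, -0.1, 0, 0, 1], [-2, 0, 0, 0, 1], [-2, 0, 0, 0, 1], [0, 0, 0, 0, 1]]
  ]
}}

```text
t: 8.0
tool_pos: [0.6528, -0.098, 0.1259]
tcp_rot: [0.32, 3.125, 0.002]
force: [-0.1, 0.7, -0.7]
finger_gap: 0.001
grip_force: 0.0
```

Request:
{"method": "move_arm", "body": {
  "increments": [
    [[0, 0, 0, -0.111, 1], [0, 0, 0, -0.111, 1], [0, 0, 0, -0.111, 1], [0, 0, 0, -0.111, 1], [0, 0, 0, -0.111, 1], [0, 0, 0, -0.111, 1], [0, 0, 0, -0.111, 1], [0, 0, 0, -0.111, 1], [0, 0, 0, -0.111, 1], [0, 0, 0, -0.111, 1], [0, 0, 0, -0.111, 1], [0, 0, 0, -0.111, 1], [0, 0, 0, -0.111, 1], [0, 0, 0, -0.111, 1], [0, 0, 0, -0.111, 1], [0, 0, 0, -0.111, 1], [0, 0, 0, -0.111, 1], [0, 0, 0, -0.111, 1], [0, 0, 0, -0.111, 1], [0, 0, 0, -0.111, 1]]
  ]
}}

```text
t: 9.67
tool_pos: [0.649, -0.0968, 0.1267]
tcp_rot: [-2.662, 1.668, 0.005]
force: [0.7, -0.1, -0.4]
finger_gap: 0.001
grip_force: 0.0
```

```bash
python3 st.py
python3 - <<'E'
from h import *
im=get_image('wrist');cv2.imwrite('pics/w.png',im['pixels'][:,:,::-1])
E
```

```text
t 9.6667 rail mm [ -44.3 -117.6] z 126.7 tooly-railx deg -232.45 F [ 0.7 -0.1 -0.4] j [-0.27  0.52  0.1   1.15  0.   -2.29] gap 0.0014579732786162492
```

View pics/w.png

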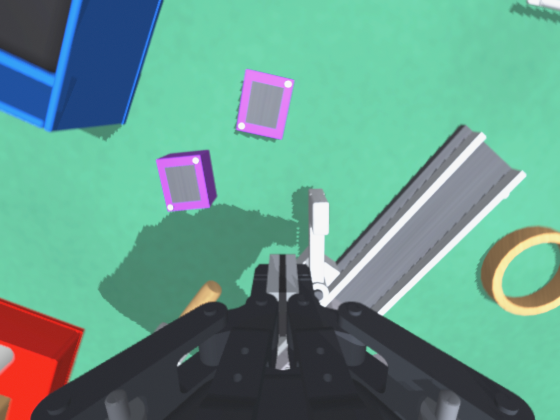

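The wrist picture shows the bar nearly along the tool axis, with the hub at (318,293) and the tab at about (319,215), to the right of the fingers. I check the geometry before going down.

Run:
```python
from h import *
im=get_image('wrist');p=[.5428,-.0296,1.3666];c,s=np.cos(p[2]),np.sin(p[2])
q=[(np.array([[c,s],[-s,c]])@(ray(im,u,z)[:2]-p[:2])*1e3) for u,z in [((318,293),.042),((320,216),.062),((242,125),.032),((209,205),.032),((185,155),.032)]]
print(np.round(q,1));d=q[1]-q[0];print(np.hypot(*d),np.degrees(np.arctan2(d[1],d[0]))%360)
```

```text
[[  -6.9  -47.5]
 [ -67.1  -99.1]
 [ -80.7 -183. ]
 [ -12.1 -167.5]
 [ -35.  -205.1]]
79.2736981414886 220.6430148436176
```

Request:
{"method": "move_arm", "body": {
  "increments": [
    [[0, -0.5, 0, 0, 1], [0, -0.5, 0, 0, 1], [0, 0, 1, 0, 1], [0, 0, 2, 0, 1], [0, 0, 2, 0, 1], [0, 0, 2, 0, 1], [0, 0, 1, 0, 1], [0, 0, 0.5, 0, 1], [0, 0, 0, 0, 1], [0, 0, 0, 0, 1]]
  ]
}}

```text
t: 10.6
tool_pos: [0.6598, -0.0934, 0.0437]
tcp_rot: [-2.657, 1.676, -0.001]
force: [0.0, 0.1, 0.5]
finger_gap: 0.004
grip_force: 0.0
```

```bash
cat >> st.py <<'E'
    o=get_obs();R=Ro.from_rotvec(o['tcp_rot']).as_matrix();c,s=np.cos(1.3666),np.sin(1.3666)
    d=o['tool_pos'][:2]-(np.array([.5428,-.0296])+np.array([[c,-s],[s,c]])@[-.003,-.05]);print('rel pivot in tool mm',(R[:2,:2].T@d*1e3).round(1))
E
python3 st.py
```

```text
File "st.py", line 8
    o=get_obs();R=Ro.from_rotvec(o['tcp_rot']).as_matrix();c,s=np.cos(1.3666),np.sin(1.3666)
IndentationError: unexpected indent
```

```bash
sed -i "s/: state()$/:\n    state()/" st.py; python3 st.py
```

```text
t 10.6 rail mm [ -38.7 -127.5] z 43.7 tooly-railx deg -232.79 F [0.  0.1 0.5] j [-0.26  0.59  0.01  0.99  0.   -2.28] gap 0.003568625659305805
rel pivot in tool mm [ 75.3 -40.1]
```

Request:
{"method": "move_arm", "body": {
  "increments": [
    [[0, 0.4, 0, 0, 1], [0, 0.5, 0, 0, 1], [0, 0.5, 0, 0, 1], [0, 0.4, 0, 0, 1], [0, 0, 0, 0, 1]]
  ]
}}

```text
t: 11.02
tool_pos: [0.6424, -0.1016, 0.0438]
tcp_rot: [-2.657, 1.677, -0.0]
force: [0.3, -0.8, -0.5]
finger_gap: -0.001
grip_force: 0.0
```

Request:
{"method": "move_arm", "body": {
  "increments": [
    [[0.08, 0.3, 0, 0.04, 1], [0.15, 0.61, 0, 0.08, 1], [0.15, 0.61, 0, 0.08, 1], [0.15, 0.61, 0, 0.08, 1], [0.15, 0.61, 0, 0.08, 1], [0.15, 0.61, 0, 0.08, 1], [0.15, 0.61, 0, 0.08, 1], [0.15, 0.61, 0, 0.08, 1], [0.15, 0.61, 0, 0.08, 1], [0.15, 0.61, 0, 0.08, 1], [0, 0, 0, 0, 1]]
  ]
}}

```text
t: 11.93
tool_pos: [0.5877, -0.1211, 0.0437]
tcp_rot: [1.843, -2.544, 0.0]
force: [0.0, 0.0, 0.5]
finger_gap: -0.001
grip_force: 0.0
```

```bash
python3 st.py
```

```text
t 11.9333 rail mm [-80.5 -62.5] z 43.7 tooly-railx deg 83.53 F [0.  0.  0.5] j [-0.34  0.48 -0.19  0.9  -0.   -1.59] gap -0.0013772070085206118
rel pivot in tool mm [ 75.6 -21.1]
```

Request:
{"method": "move_arm", "body": {
  "increments": [
    [[0.08, 0.3, 0, 0.04, 1], [0.15, 0.61, 0, 0.08, 1], [0.15, 0.61, 0, 0.08, 1], [0.15, 0.61, 0, 0.08, 1], [0.15, 0.61, 0, 0.08, 1], [0.15, 0.61, 0, 0.08, 1], [0.15, 0.61, 0, 0.08, 1], [0.15, 0.61, 0, 0.08, 1], [0.15, 0.61, 0, 0.08, 1], [0.15, 0.61, 0, 0.08, 1], [0.15, 0.61, 0, 0.08, 1], [0.15, 0.61, 0, 0.08, 1], [0.15, 0.61, 0, 0.08, 1], [0.15, 0.61, 0, 0.08, 1], [0.15, 0.61, 0, 0.08, 1], [0.15, 0.61, 0, 0.08, 1], [0, 0, 0, 0, 1]]
  ]
}}

```text
t: 13.35
tool_pos: [0.5159, -0.0646, 0.0435]
tcp_rot: [-0.027, 3.141, 0.001]
force: [0.2, -0.4, -0.5]
finger_gap: 0.004
grip_force: 0.0
```

```bash
python3 st.py;  python3 - <<'E'
from h import *
im=get_image('wrist');cv2.imwrite('pics/w2.png',im['pixels'][:,:,::-1])
E
```

```text
t 13.35 rail mm [-39.7  19.2] z 43.5 tooly-railx deg 12.68 F [ 0.2 -0.4 -0.5] j [-0.28  0.34 -0.4   0.82  0.   -0.3 ] gap 0.00414072283407592
rel pivot in tool mm [ 75.6 -20.7]
```

View pics/w2.png

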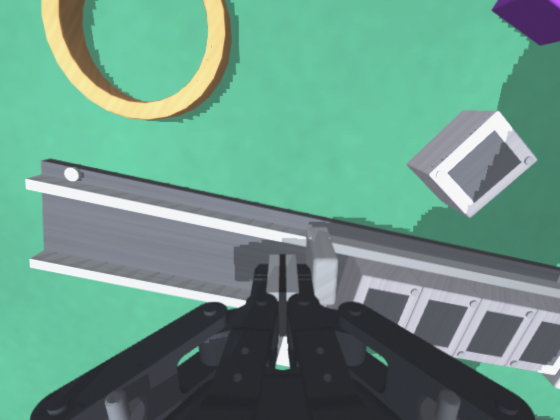

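The tab at (320,265) is being carried ahead of the fingers, about 0.2 rad from shut. Now I close the rest slowly and press.

Request:
{"method": "move_arm", "body": {
  "increments": [
    [[0.08, 0.3, 0, 0.04, 1], [0.08, 0.3, 0, 0.04, 1], [0.08, 0.3, 0, 0.04, 1], [0.08, 0.3, 0, 0.04, 1], [0.08, 0.3, 0, 0.04, 1], [0.04, 0.15, 0, 0.02, 1], [0, 0.15, 0, 0, 1], [0, 0.15, 0, 0, 1], [0, 0, 0, 0, 1]]
  ]
}}

```text
t: 14.15
tool_pos: [0.5135, -0.0479, 0.0435]
tcp_rot: [-0.318, -3.125, 0.008]
force: [-1.9, -8.4, 0.2]
finger_gap: 0.001
grip_force: 4.4
```

```bash
python3 st.py
```

```text
t 14.15 rail mm [-23.9  25. ] z 43.5 tooly-railx deg 0.1 F [-1.9 -8.4  0.2] j [-0.25  0.34 -0.41  0.82 -0.   -0.04] gap 0.0011569087541029256
rel pivot in tool mm [ 75.  -20.8]
```

The keeper is against its limit: 8.4 N, with the tool at -23.9 mm where -24 was expected. I withdraw straight back, rise and swing aside to check.

Request:
{"method": "move_arm", "body": {
  "increments": [
    [[0, -0.3, 0, 0, 1], [0, -0.7, 0, 0, 1], [0, -1.5, 0, 0, 1], [0, -1, 0, 0, 1], [0, 0, -2, 0, 1], [0, 0, -3, 0, 1], [0, 0, -3, 0, 1], [0, 0, -3, 0, 1], [0, 0, -3, 0, 1], [0, -3, 0, 0, 1], [0, -3, 0, 0, 1], [0, -3, 0, 0, 1], [0, -3, 0, 0, 1], [0, -3, 0, 0, 1], [0, -3, 0, 0, 1], [0, 0, 0, 0, 1]]
  ]
}}

```text
t: 15.48
tool_pos: [0.4691, -0.2613, 0.1831]
tcp_rot: [0.326, 3.124, -0.003]
force: [0.7, -0.4, 0.0]
finger_gap: 0.003
grip_force: 0.0
```

```bash
python3 look.py b
```

```text
t 15.4833 rail mm [-241.9   25.2] z 183.1 tooly-railx deg -0.23 F [ 0.7 -0.4  0. ] j [-0.66  0.26 -0.15  1.16 -0.   -0.45] gap 0.002546005711005744
```

View pics/b.png

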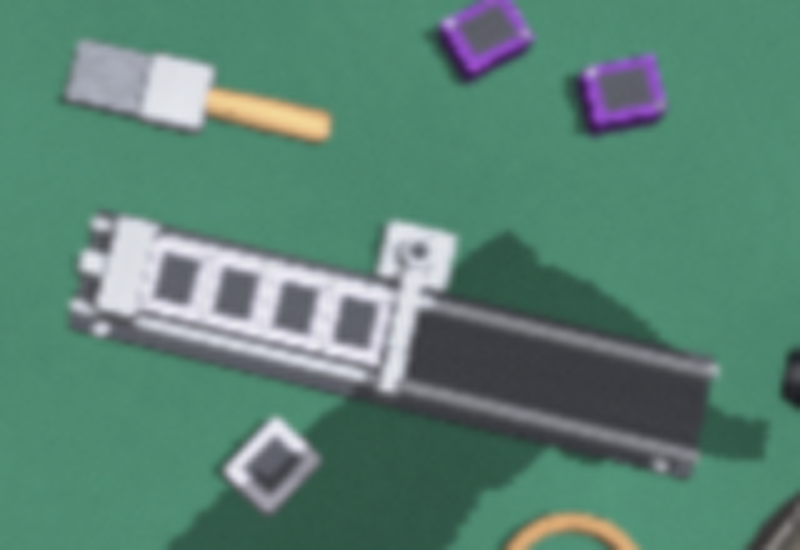

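The row is closed up against the stop (crop 150–390). The keeper lies square across the channel, from hub (412,252) to tab (392,375), and the bystanders haven't moved. Handing in.

```bash
python3 -c "
from workcell import *
print(close_job())"
```

```text
the job is handed in; nothing more can be done
None
```

The row of four blocks is home against the end stop, the keeper is shut behind it, and the job was handed in at about 15.5 s; the last picture shows both in place and the nearby bystanders unmoved, but no verdict came back.

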